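# Unpin a claw cleat and present it to the inspection camera

### The arm

A 6-joint arm with a two-finger parallel gripper is mounted at the origin on the work surface. World frame = base frame: x ahead of the robot, y to its left, z up, the work surface at z = 0. Lengths are in m, angles in rad, forces in N, time in s.
With the tool pointing down it reaches from about 0.35 to 0.875 m from the base axis. Payload 4.2 kg.
Tool frame: the origin (TCP) lies at the very end of the fingers, on their centre line; the grasp point (between the pads) lies 19 mm behind it (manip.hold_point_z is the distance from the TCP to the grasp point, in m); z points along the fingers, y is the line along which they close (so a half turn about z gives the same grasp; the last joint's range is limited). The gripper opens to 85 mm and grips with 20 to 120 N. Pads are 22 mm wide; open, the fingers measure 114 mm over their backs; the gripper's body (76 mm by 85 mm) begins 54 mm behind the grasp point. The pads swing forward as they close: fully open they stand 13 mm farther back than shut.
Start: joints at [-1.082, 0.385, 0.008, 0, -1.194, -0.259], TCP at [0.142, -0.609, 0.231] pointing down, gripper open.
Joint ranges: [-3.14, 3.14], [-1.21, 2.06], [-1.07, 1.41], [-3.16, 2.05], [-2.99, -0.16], [-3.1, 3.1]. Speed limits (rad/s): [2.79, 2.79, 3.14, 3.14, 3.14, 3.14].

### API

Orientations are given as a unit quaternion [w, x, y, z].
In Python, from cell import manip gives the robot as it stands. The module is installed in compiled form; this text tells all that it offers. Calls block until the motion is done:
- manip.reach(position, orientation): joint-space move of the TCP to a pose.
- manip.line_to(position, rot=None, v=0.15): straight line of the TCP; rot=None keeps the orientation; v is the mean speed in m/s.
- manip.move_joints(angles): joint-space move.
- manip.grip(opening, newtons=None): finger opening in m; newtons is the grip in N (None keeps the last); returns when the fingers have stopped.
- manip.sleep(seconds).
- manip.inverse_kinematics(position, orientation): joint angles nearest the present ones, or None.
- manip.observe(): the state.
- manip.capture(name): name is "side" or "top"; returns a dict with "frame" (384x512x3 uint8, red, green, blue), "depth" (384x512 float32, m along the optical axis (not along the pixel's ray), 0 where there is no reading), "fx", "fy", "cx", "cy" (pixels), "eye" and "orientation" of the camera in the world. Camera axes: x right, y down, z forward; pixel columns grow to the right and rows downward; lengths in m; the calibration is good to about 2 mm. A picture is of the moment at which its call begins.
A pose or a line that the arm cannot do raises manip.PlanningError and nothing moves.
- manip.close_job(): hands the job in; it is judged then, once.
The state is a dict: "clock": time; "q": joint angles; "dq": joint speeds; "joint_torque": joint torques, N m; "tcp_pos": TCP position; "tool_rot": TCP orientation; "contact_force": force on the tool from outside, world axes, zero at the start; "wrist_torque": the same for the moment, N m; "gripper_width": finger opening in m; "grip_force": force on a finger pad.
Only numpy, scipy, OpenCV 4.12 (cv2) and the standard library are available. Lean on these libraries where they do the work, as an engineer would, in place of code of your own. Each camera call takes 0.05 s, during which the arm holds its last target. There are 200 camera calls.

### The job

Draw the steel pin straight up out of the clevis fixture and hang it by its collar in the open notch at the fixture's side, letting go of it there. Then slide the bronze claw cleat out of the fork and hold it up to the inspection camera: right way up and not rolled sideways, pointing claw first straight into the lens along the line the lens looks, with the claw tip on that line 80 mm in front of the glass. Finish while still holding the cleat steady there, and leave the camera and everything else on the bench undisturbed.

Things in the scene. Friction and masses are not known exactly. Their poses are not given: they have to be found in the camera images.
- fixture: Clevis fixture, fixed to the bench. Origin on the bench under the axis of its upright bore; x is the way the cleat slides out, z up. Grey block 40 mm high, x -30 to 90, y -30 to 30 mm, on a thin 160 x 120 mm foot. Over its rear a steel top plate 8 mm thick, upper face 62 mm above the bench, x -30 to 20, y -92 to 30 mm. A 14 mm bore runs down through plate and block.
- fork (a point): Middle of the mouth of the slot between block and top plate, at x = 20, y = 0, z = 47 mm of the fixture; axes as the fixture's. The slot is 14 mm high (z 40 to 54 mm), open to +x and both sides, shut by a wall 42 mm behind this point. The cleat's flat tail lies in it, so the cleat must slide 40 mm or more to +x before it can be lifted.
- notch (a point): Middle of the parking notch in the plate's -y end, which juts past the block in free air; level with the plate's upper face (62 mm above the bench), 65 mm to -y of the bore; axes as the fixture's. 15 mm wide (x), open above, below and at its -y end; blind end 13 mm to +y of this point, open end 27 mm to -y. The shank goes down in from above and the collar rests on the plate.
- pin: Loose steel clevis pin, about 90 g, standing in the bore at the start with its collar on the top plate. Origin at the centre of the collar's underside, z up along the pin. Below it a shank 10 mm in diameter, 48 mm long; collar 26 mm in diameter, 5 mm thick; above it a round grip 12 mm in diameter, 5 to 37 mm above the origin.
- cleat: Loose bronze claw-shaped cleat, 0.3 kg. Origin at the centre of its flat underside, x to the claw, z up. Rib to grip: x -28 to 32, 20 mm wide (y), 30 mm high. Tail: x -68 to -28, 30 mm wide, 10 mm thick, 14 mm eye at x = -50. Claw: three arched talons, 36 mm high, 50 mm across. At the start it lies right way up on the block (40 mm up), eye on the bore, axes as the fixture's.
- claw_tip (a point): Tip of the cleat's middle talon: x = 76, y = 0, z = 15 mm in the cleat's frame; axes as the cleat's.
- lens (a point): Centre of the inspection camera's front glass. x points out of the lens along the line it looks (tilted up 9 to 29 degrees), y level, z the head's up. Black head 75 x 52 x 52 mm, aluminium barrel 42 mm in diameter (rubber ring 46 mm), in a yoke whose stiff pivot is 150 mm above the bench, 75 mm behind the glass; steel foot 110 x 100 mm.
- canister: Brass screw-top canister, 76 mm across, 114 mm tall, a loose bystander. Origin at the centre of its underside.
- shade: White milk-glass bell shade, 124 mm across, 120 mm tall, a loose bystander. Origin at the centre of its underside.
- gauge_case: Flat steel feeler-gauge case, 105 x 28 x 15 mm, a loose bystander. Origin at the centre of its underside.
- flashlight: Short aluminium flashlight lying down, 115 mm long, 32 mm thick; its x axis runs along it, a loose bystander. Origin at the centre of its underside.
- screwdriver: Screwdriver lying down, 170 mm long; its x axis runs along it, a loose bystander. Origin at the centre of its underside.
- lens_cap: Flat round brass lens cap with a dark inset, 72 mm across, 12 mm high, a loose bystander. Origin at the centre of its underside.
- jar: Closed glass jar with a steel lid, 60 mm across, 75 mm tall, a loose bystander. Origin at the centre of its underside.
Mind the look-alikes: they are no part of the job. What is shaped like the fixture but pink is not meant.

How it is judged:
By the outcome, as a careful person would: the job done as asked, in the order asked, and still so for the second after the job is handed in, while the arm keeps its last pose, push and grip.
It also fails if it takes over 54 s, if anything falls off the work surface, if the arm or the gripper's body presses on something with over 40 N, if the wrist force passes 120 N, or if a joint passes its speed limit or range.

## Working session

There is one attempt and no reset: what is moved stays moved. The work goes in short steps, each a Python script; the robot and the scene stay as the last script left them, time stands still between calls to the robot, and variables do not carry over. Pictures are saved under pics/ and viewed, at most 10 in all, crops included, and the job is handed in when it is done.

```bash
mkdir -p pics; ls; cat > h.py <<'E'
import numpy as np, cv2, pickle
from scipy.spatial.transform import Rotation as R
def rot(q): return R.from_quat([q[1],q[2],q[3],q[0]])
def quat(r):
    q=r.as_quat(); return [q[3],q[0],q[1],q[2]]
def cloud(c):
    h,w=c['depth'].shape; u,v=np.meshgrid(np.arange(w),np.arange(h)); d=c['depth']
    P=np.stack([(u-c['cx'])/c['fx']*d,(v-c['cy'])/c['fy']*d,d],-1)
    W=P@rot(c['orientation']).as_matrix().T+c['eye']; W[d<=0]=np.nan
    return W
def plane(c,u,v,z):
    r=rot(c['orientation']).apply([(u-c['cx'])/c['fx'],(v-c['cy'])/c['fy'],1]); e=np.array(c['eye'])
    return e+r*(z-e[2])/r[2]
def snap(n,tag):
    from cell import manip
    c=manip.capture(n); pickle.dump(c,open(f'{tag}.pkl','wb'))
    cv2.imwrite(f'pics/{tag}.png',cv2.resize(c['frame'][:,:,::-1],(800,600),interpolation=cv2.INTER_CUBIC)); return c
E
python3 - <<'E'
from h import *
from cell import manip
for n in('side','top'):
    c=snap(n,n+'0'); print(n,c['eye'],rot(c['orientation']).as_matrix().round(3).tolist(),c['fx'],c['cx'],c['cy'],(c['depth']>0).mean())
print(manip.observe(),manip.hold_point_z)
E
```

```text
pics
side [ 0.26996976 -0.94714554  1.13720537] [[0.969, -0.189, 0.159], [-0.246, -0.715, 0.654], [-0.01, -0.673, -0.74]] 421.68462619629554 251.6855607545197 192.23551089050184 0.995758056640625
top [ 0.40069102 -0.02822497  1.40573882] [[0.019, -0.996, 0.083], [-1.0, -0.019, -0.002], [0.003, -0.083, -0.997]] 397.61731880550315 251.50357773833608 193.70693402217472 0.9958089192708334
{'clock': 0.1, 'q': array([-1.08237830e+00,  3.85486138e-01,  6.71962914e-03, -4.16194316e-04,
       -1.19402004e+00, -2.58622466e-01]), 'dq': array([-0.00169386, -0.00189917,  0.00239782,  0.00112001, -0.00138015,
       -0.000764  ]), 'joint_torque': array([-1.09625209e-03, -3.93319237e+01,  1.88928688e+01,  4.19797182e+00,
       -2.62473186e-03,  1.01054439e-05]), 'tcp_pos': array([ 0.14225728, -0.60803683,  0.23031309]), 'tool_rot': array([-1.83024427e-04, -1.14568834e-01,  9.93414795e-01,  9.97077076e-04]), 'contact_force': array([0.68958149, 0.74469087, 0.90543586]), 'wrist_torque': array([ 0.02407484,  0.00879865, -0.03000505]), 'grip_force': 0.0, 'gripper_width': 0.0855173140962613} 0.0187
```

View pics/side0.png

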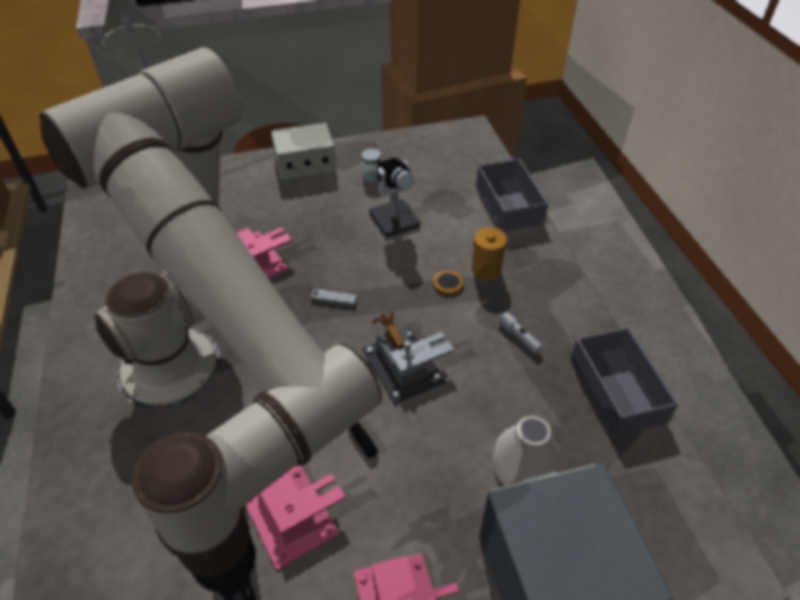

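View pics/top0.png

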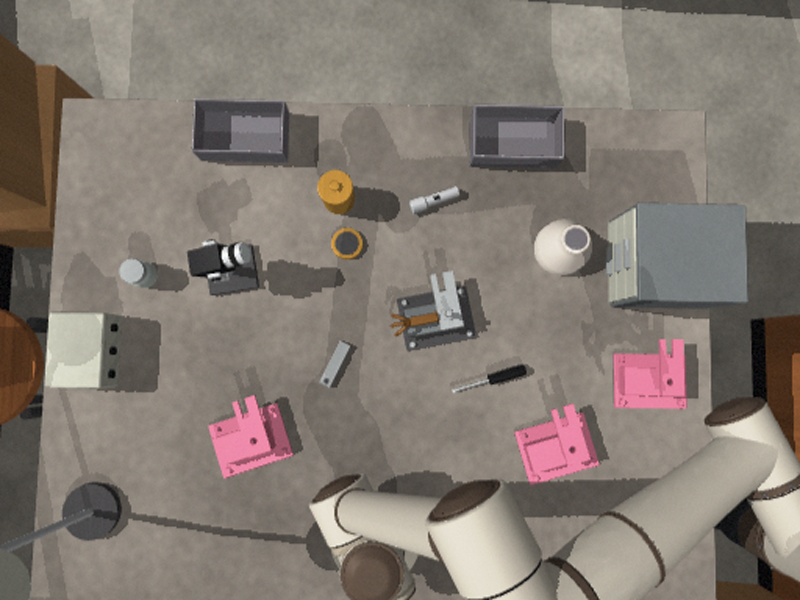

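Side shows the grey fixture at (410,360) with the camera at (395,190). In the top view the fixture is at (435,315), its cleat pointing left at the inspection camera (225,260), and the plate's notch faces up, along world +x. The canister (336,190) and lens cap (347,243) are off the path.

```bash
python3 - <<'E'
from h import *
ct=pickle.load(open('top0.pkl','rb')); cs=pickle.load(open('side0.pkl','rb'))
a=ct['frame'][165:232,245:315,::-1]; b=ct['frame'][145:195,115:185,::-1]
a=cv2.resize(a,(395,378),interpolation=cv2.INTER_CUBIC); b=cv2.resize(b,(395,282),interpolation=cv2.INTER_CUBIC)
c=cs['frame'][95:155,230:280,::-1]; c=cv2.resize(c,(250,300),interpolation=cv2.INTER_CUBIC)
im=np.zeros((600,800,3),np.uint8); im[:378,:395]=a; im[:282,400:795]=b; im[300:600,400:650]=c
cv2.imwrite('pics/crop.png',im)
for n,c in(('top',ct),('side',cs)):
    W=cloud(c); f=c['frame'].astype(int)
    x,y,z=W[...,0],W[...,1],W[...,2]
    np.set_printoptions(precision=4,suppress=True)
    # fixture plate
    near=(x>.25)&(x<.6)&(y>-.3)&(y<.05)
    sat=f.max(2)-f.min(2)
    m=near&(abs(z-.062)<.004)&(sat<30)
    nn,l,st,ce=cv2.connectedComponentsWithStats(m.astype(np.uint8),connectivity=8)
    k=1+np.argmax(st[1:,4]); mm=l==k
    print(n,st[k],'z',np.median(z[mm]))
    pts=W[mm][:,:2].astype(np.float32); r=cv2.minAreaRect(pts*1000); print('plate rect mm',r)
    br=near&(sat>40)&(z>.03)&(f[...,0]>f[...,2]+35); p=W[br]
    print('cleat n',br.sum(),p.mean(0),cv2.minAreaRect((p[:,:2]*1000).astype(np.float32)),np.percentile(p[:,2],[5,50,95]))
    t=near&(z>.085)&(z<.11)&(sat<40); print('pin top',t.sum(),W[t].mean(0) if t.any() else '', np.percentile(W[t][:,2],[5,50,95]) if t.any() else '')
    bench=near&(z<.006); print('bench z',np.median(z[bench]))
    v=(x>.35)&(x<.75)&(y>.22)&(y<.6)&(z>.09)&(z<.3); print('cam',v.sum(),W[v].min(0),W[v].max(0))
E
```

```text
top [275 173  22  38 342] z 0.0633815528305608
plate rect mm ((521.6416625976562, -145.5233612060547), (121.78065490722656, 50.08954620361328), 12.195465087890625)
cleat n 176 [ 0.4744 -0.076   0.0719] ((469.5784912109375, -77.54702758789062), (44.88066482543945, 102.93885040283203), 5.243168830871582) [0.0651 0.072  0.0781]
pin top 13 [ 0.4894 -0.1467  0.0977] [0.0889 0.0978 0.1026]
bench z 0.001873615297558251
cam 954 [0.3518 0.2595 0.09  ] [0.6283 0.6    0.1987]
side [250 213  40  25 370] z 0.06120521352009545
plate rect mm ((519.8016357421875, -140.4783172607422), (121.41255187988281, 70.01664733886719), 9.58946418762207)
cleat n 81 [ 0.4778 -0.0918  0.0693] ((476.5002136230469, -83.25828552246094), (18.245637893676758, 86.63343048095703), 10.215682983398438) [0.0658 0.0695 0.0725]
pin top 18 [ 0.4901 -0.1504  0.0941] [0.0861 0.0957 0.1004]
bench z -0.0006063396466442494
cam 494 [0.3519 0.256  0.09  ] [0.6277 0.5999 0.1948]
```

View pics/crop.png

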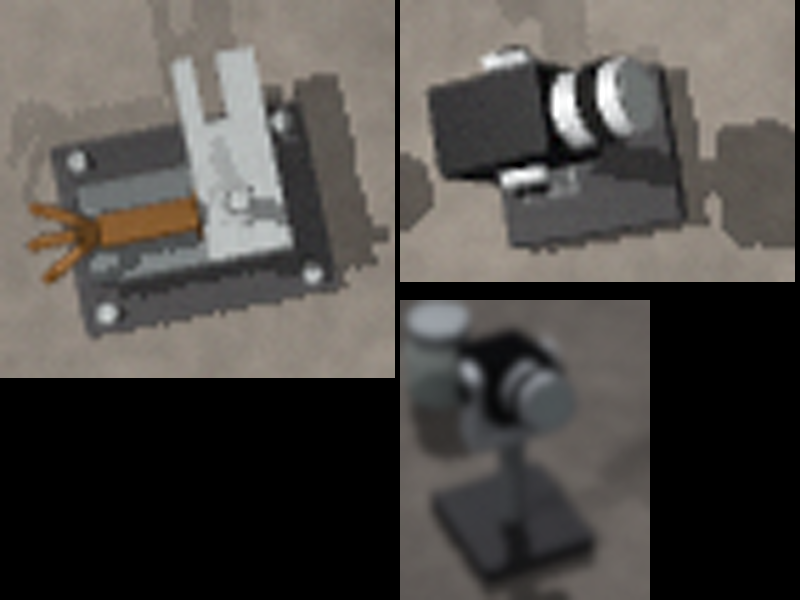

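The crop shows the pin grip at (238,200) in the plate, the notch opening toward the top, and four foot bolts. The glass disc is at (635,95) in the top crop and (545,400) in the side crop. Next I'll average several frames and fit these features.

```bash
python3 - <<'E'
from h import *
from cell import manip
np.set_printoptions(precision=4,suppress=True)
for n in('top','side'):
    cs=[manip.capture(n) for _ in range(8)]
    D=np.stack([c['depth'] for c in cs]); D[D<=0]=np.nan
    print(n,'noise',np.nanmedian(np.nanstd(D,0)), 'eye var',np.std([c['eye'] for c in cs],0))
    c=dict(cs[0]); c['depth']=np.nan_to_num(np.nanmedian(D,0)); c['frame']=np.mean([k['frame'] for k in cs],0).astype(np.uint8)
    pickle.dump(c,open(n+'avg.pkl','wb'))
c=pickle.load(open('topavg.pkl','rb')); f=c['frame'].astype(int)
for (uu,vv) in [(78,160),(282,122),(107,313),(313,273)]:
    u0,v0=245+uu/5.643-.4,165+vv/5.643-.4
    u,v=int(round(u0)),int(round(v0)); g=f[v-3:v+4,u-3:u+4].mean(2); w=np.clip(g-115,0,None)
    V,U=np.mgrid[v-3:v+4,u-3:u+4]; cu,cv=(w*U).sum()/w.sum(),(w*V).sum()/w.sum()
    print('bolt',cu,cv,plane(c,cu,cv,.012),cloud(c)[v,u])
W=cloud(c)
for n,(u0,v0,u1,v1) in dict(top=(150,152,172,174),side=(248,106,268,126)).items():
    c=pickle.load(open(n+'avg.pkl','rb')); W=cloud(c)
    print(n); 
    for v in range(v0,v1,1): print(' '.join('%3d/%3d'%(c['frame'][v,u].mean(),1000*W[v,u,2]) for u in range(u0,u1)))
E
```

```text
top noise 0.0028248918 eye var [0. 0. 0.]
side noise 0.0031569065 eye var [0. 0. 0.]
bolt 258.25228891149544 193.12614445574772 [ 0.5189 -0.0543  0.012 ] [ 0.5192 -0.0534  0.0138]
bolt 293.32146490335714 186.8199389623601 [ 0.5436 -0.1775  0.012 ] [ 0.5463 -0.1831  0.0146]
bolt 263.424824056302 220.1004478566859 [ 0.4246 -0.0741  0.012 ] [ 0.4249 -0.0761  0.0129]
bolt 299.948093220339 213.42690677966104 [ 0.4503 -0.2017  0.012 ] [ 0.4518 -0.2018  0.0126]
top
139/  0 137/  2 138/  1 140/  3 144/  3 145/  2 147/  4 148/  2 145/  4 146/  2 146/  1 146/  0 148/  3 147/  2 146/  1 146/  3 148/  3 148/  2 147/  1 148/  1 149/  0 148/  1
141/  0 141/  0 138/  2 141/  1 144/  2 145/  3 147/  0 133/  3 132/  0 133/  0 133/  2 147/  0 149/ -2 148/  3 146/  3 147/  1 148/  1 149/  0 150/  4 152/  1 153/  2 150/  0
130/  1 142/  2 127/  2 128/  2 130/  1 130/  2 132/  2 128/  0 130/  2 128/  0 129/  1 149/  1 148/  2 147/  1 147/  4 145/  1 147/  0 149/  2 151/  3 152/  3 154/  1 150/  0
 88/176  78/176 113/172 142/184 155/185 110/180 114/174 124/  4 130/  0 130/  3 128/  3 147/  3 147/  2 146/ 
[... 5739 characters left out ...]
/154  88/  0  91/ -1  94/ -3  95/ -1  95/ -1  94/  0  94/ -1
 72/108  72/109  71/108  69/108  66/107  65/106  66/103  72/103  79/100  85/ 99  88/  0  91/  1  92/  0  93/ -2  94/  0  95/  0  95/ -3  94/ -2  95/  0  95/ -2
 74/108  72/106  68/103  65/103  62/102  60/100  66/ 98  80/  1  90/ -1  95/ -1  96/  0  96/  0  96/  0  95/  0  95/ -1  95/ -1  95/  0  94/  0  95/ -2  95/ -1
 77/102  71/102  63/ 98  57/ 92  54/ 95  53/ 92  64/ 88  84/ -1  96/ -1  99/  0  99/ -2  99/ -1  97/ -2  95/  0  94/ -1  94/  0  93/  0  93/ -2  94/  0  94/  0
 87/ -1  76/ 82  61/ 86  52/ 89  50/ 89  51/ 88  63/ 84  84/  0  96/  0  99/  0 100/ -1 100/  0  98/  0  96/  0  94/ -1  94/ -2  93/ -1  93/  0  94/  0  95/ -1
```

```bash
cat > meas.py <<'E'
from h import *
np.set_printoptions(precision=4,suppress=True)
c=pickle.load(open('topavg.pkl','rb')); W=cloud(c); W[...,2]-=.0018; f=c['frame'].astype(int); sat=f.max(2)-f.min(2)
x,y,z=np.moveaxis(W,-1,0); near=(x>.4)&(x<.62)&(y>-.25)&(y<0)
m=(near&(z>.052)&(z<.07)&(sat<40)).astype(np.uint8)
n,l,st,_=cv2.connectedComponentsWithStats(m,connectivity=4); m=l==1+np.argmax(st[1:,4])
L=[];Rr=[]
for v in range(176,205):
    u=np.flatnonzero(m[v]); 
    if len(u)<3: continue
    if v<=192: L.append(plane(c,u.min()-.5,v,.0638)[:2])   # left edge free of cleat
    if v>=180: Rr.append(plane(c,u.max()+.5,v,.0638)[:2])
for nm,p in(('L',L),('R',Rr)):
    p=np.array(p,np.float32); vx,vy,x0,y0=cv2.fitLine(p,cv2.DIST_HUBER,0,.002,.001).ravel(); print(nm,len(p),'dir from +x deg',np.degrees(np.arctan2(vy*np.sign(vx),abs(vx))),x0,y0)
cn=max(cv2.findContours(m.astype(np.uint8),cv2.RETR_EXTERNAL,cv2.CHAIN_APPROX_NONE)[0],key=len)[:,0]
P=np.array([plane(c,u,v,.0638)[:2] for u,v in cn],np.float32)*1000; print(cv2.minAreaRect(P))
fm=(near&(z>.003)&(z<.1)).astype(np.uint8); fm=cv2.morphologyEx(fm,cv2.MORPH_OPEN,np.ones((3,3)))
P=W[fm>0][:,:2]; P=(P*1000).astype(np.float32); 
dark=near&(f.mean(2)<75)&(z>.003)&(z<.02); print('foot dark rect',cv2.minAreaRect((W[dark][:,:2]*1000).astype(np.float32)), dark.sum())
br=near&(sat>40)&(z>.062)&(z<.08)&(f[...,0]>f[...,2]+35); p=W[br]; 
d=np.array([-.2,.98]); s=p[:,:2]@d; q=p[(s<np.percentile(s,60))][:,:2]; 
print('rib rect',cv2.minAreaRect((q*1000).astype(np.float32)), 'fit',cv2.fitLine(q.astype(np.float32),cv2.DIST_HUBER,0,.002,.001).ravel(), 'all',cv2.fitLine(p[:,:2].astype(np.float32),cv2.DIST_HUBER,0,.002,.001).ravel())
t=near&(z>.088)&(z<.104)&(sat<40); V,U=np.nonzero(t); print('pin top px',U.mean(),V.mean(),t.sum(),plane(c,U.mean(),V.mean(),.0988))
# lens
for nm,lo,hi,off,box in(('top',100,116,.0018,(150,152,164,170)),('side',78,86,-.0006,(252,106,268,124))):
    c=pickle.load(open(nm+'avg.pkl','rb')); W=cloud(c); W[...,2]-=off
    g=np.zeros(W.shape[:2],np.uint8); u0,v0,u1,v1=box; I=c['frame'].mean(2)
    g[v0:v1,u0:u1]=((I>lo)&(I<hi)&(W[...,2]>.152))[v0:v1,u0:u1]
    k,l,st,_=cv2.connectedComponentsWithStats(g,connectivity=4); g=l==1+np.argmax(st[1:,4])
    p=W[g]
    for _ in range(4):
        o=p.mean(0); U,S,Vt=np.linalg.svd(p-o); nn=Vt[2]*-np.sign(Vt[2][1]); r=(p-o)@Vt[2]; p=p[abs(r)<max(.002,2*r.std())]
    print(nm,'glass',g.sum(),len(p),'c',o,'n',nn,'tilt',np.degrees(np.arcsin(nn[2])),'yaw',np.degrees(np.arctan2(nn[1],nn[0])),'res',r.std(),'mid',(p.min(0)+p.max(0))/2)
E
python3 meas.py
```

```text
L 17 dir from +x deg 11.788317 0.54475653 -0.11443224
R 25 dir from +x deg 12.1127825 0.52066123 -0.17137435
((521.4788818359375, -144.7516632080078), (121.87694549560547, 51.70552062988281), 12.264723777770996)
foot dark rect ((488.62799072265625, -127.8005142211914), (114.25605010986328, 158.3852996826172), 12.268082618713379) 427
rib rect ((478.62030029296875, -95.97608947753906), (18.564891815185547, 59.30073165893555), 12.455050468444824) fit [ 0.2199 -0.9755  0.4786 -0.0959] all [ 0.2042 -0.9789  0.4745 -0.0766]
pin top px 286.61538461538464 200.3846153846154 13 [ 0.4894 -0.1466  0.0988]
top glass 57 57 c [0.5984 0.2676 0.1755] n [ 0.1882 -0.9226  0.3366] tilt 19.671793528033774 yaw -78.4695050793452 res 0.0005968471286805875 mid [0.5993 0.2686 0.1763]
side glass 65 58 c [0.6015 0.2672 0.1719] n [ 0.1911 -0.9433  0.2715] tilt 15.7514423706126 yaw -78.546492535714 res 0.0009371326731208953 mid [0.5992 0.2678 0.1725]
```

```bash
cat > lens.py <<'E'
from h import *
from cell import manip
np.set_printoptions(precision=4,suppress=True)
def pf(p,k=5):
    for _ in range(k):
        o=p.mean(0); Vt=np.linalg.svd(p-o,full_matrices=False)[2]; r=(p-o)@Vt[2]; p=p[abs(r)<max(.0015,2*r.std())]
    return o,Vt[2],r.std(),len(p)
for nm in('top','side'):
    cs=[manip.capture(nm) for _ in range(20)]; D=np.stack([c['depth'] for c in cs]); D[D<=0]=np.nan
    c=cs[0]; c['depth']=np.nan_to_num(np.nanmean(D,0)); c['frame']=np.mean([k['frame'] for k in cs],0).astype(np.uint8); pickle.dump(c,open(nm+'avg.pkl','wb'))
    W=cloud(c); I=c['frame'].mean(2)
    b=(abs(W[...,2])<.008)&(W[...,0]>.3)&(W[...,0]<.8)&(abs(W[...,1])<.5); o,n,s,_=pf(W[b]); n=n*np.sign(n[2])
    print(nm,'bench',o,n,s)
    a,_=R.align_vectors([[0,0,1]],[n]); W=(W-[o[0],o[1],o[2]])@a.as_matrix().T+[o[0],o[1],0]
    x,y,z=np.moveaxis(W,-1,0); hd=(x>.5)&(x<.7)&(y>.24)&(y<.40)&(z>.11)
    g=hd&((I>100)&(I<116) if nm=='top' else (I>78)&(I<86))&(y<.285)&(z>.152)
    g=cv2.erode(g.astype(np.uint8),np.ones((2,2)))>0
    o,n,s,k=pf(W[g]); n*=-np.sign(n[1]); print(' glass',k,o,n,'tilt %.2f yaw %.2f'%(np.degrees(np.arcsin(n[2])),np.degrees(np.arctan2(n[1],n[0]))),s)
    h=hd&(I<45)&(y>.3)&(z>.15); h=cv2.erode(h.astype(np.uint8),np.ones((2,2)))>0
    o,n,s,k=pf(W[h]); n*=np.sign(n[2]); print(' headtop',k,o,n,'tilt of n from vertical %.2f towards yaw %.2f'%(np.degrees(np.arccos(n[2])),np.degrees(np.arctan2(n[1],n[0]))),s, W[h].min(0),W[h].max(0))
    if nm=='top':
        P=W[h][:,:2]; print(cv2.minAreaRect((P*1000).astype(np.float32)))
E
python3 lens.py
```

```text
top bench [0.5411 0.0069 0.0022] [ 0.0007 -0.0006  1.    ] 0.0006146104649698788
 glass 37 [0.5969 0.2662 0.1712] [ 0.1712 -0.93    0.3252] tilt 18.98 yaw -79.57 0.0003287832318319227
 headtop 23 [0.5715 0.3254 0.1686] [-0.2184  0.3365  0.916 ] tilt of n from vertical 23.65 towards yaw 122.99 0.0038642445437418868 [0.5529 0.3077 0.1518] [0.6074 0.371  0.1819]
((579.8635864257812, 343.5249938964844), (43.32571029663086, 64.5786361694336), 11.37357234954834)
side bench [ 0.5399 -0.0885 -0.001 ] [0.0002 0.0001 1.    ] 0.0005336290169032502
 glass 41 [0.6034 0.2672 0.1718] [ 0.1857 -0.9271  0.3256] tilt 19.00 yaw -78.67 0.0006830933436450013
 headtop 59 [0.5809 0.3351 0.1775] [-0.0758  0.2867  0.955 ] tilt of n from vertical 17.25 towards yaw 104.80 0.0010984022029524314 [0.5574 0.3    0.1509] [0.6099 0.3674 0.1854]
```

```bash
cat > plan.py <<'E'
from h import *
YAW=np.radians(102.0); XF=np.array([np.cos(YAW),np.sin(YAW),0]); YF=np.array([-XF[1],XF[0],0]); Z=np.array([0,0,1.])
O=np.array([.4900,-.1465,0])
def tool(cx,cz,s):  # tool y = s*cleat y, z=-cleat z
    cy=np.cross(cz,cx); y=s*cy; z=-cz; return R.from_matrix(np.column_stack([np.cross(y,z),y,z]))
T,LY=np.radians(18.7),np.radians(-78.6)
N=np.array([np.cos(T)*np.cos(LY),np.cos(T)*np.sin(LY),np.sin(T)]); LENS=np.array([.600,.2675,.174])
CX=-N; CY=np.cross(Z,CX); CY/=np.linalg.norm(CY); CZ=np.cross(CX,CY)
GX=4; TZ=.0435-.040   # TCP in cleat frame (m): x=GX mm, z
TIP=LENS+.08*N
def fin(back=0,s=1,gx=GX/1000): return TIP+N*back-CX*(.076-gx)-CZ*(.015-TZ), tool(CX,CZ,s)
E
python3 - <<'E'
from plan import *
from cell import manip
np.set_printoptions(precision=3,suppress=True)
for s in(1,-1):
    q=quat(tool(XF,Z,s))
    for nm,p,r in[('pin',O+Z*.072,q),('pinup',O+Z*.17,q),('notch',O-.065*YF+Z*.072,q),('notchup',O-.065*YF+Z*.2,q),('cleat',O+.054*XF+Z*.0435,q),('out',O+.12*XF+Z*.2,q)]+[('pre',fin(.06,s)[0],quat(fin(0,s)[1])),('fin',fin(0,s)[0],quat(fin(0,s)[1]))]:
        print(s,nm,p,manip.inverse_kinematics(p,r))
E
```

```text
1 pin [ 0.49  -0.146  0.072] [ 0.027  0.375 -0.473  0.    -0.722  0.182]
1 pinup [ 0.49  -0.146  0.17 ] [ 0.027  0.249 -0.357  0.    -0.964  0.182]
1 notch [ 0.554 -0.133  0.072] [ 0.049  0.455 -0.331  0.    -0.785  0.161]
1 notchup [ 0.554 -0.133  0.2  ] [ 0.049  0.315 -0.179  0.    -1.077  0.161]
1 cleat [ 0.479 -0.094  0.043] [ 0.14   0.389 -0.557  0.    -0.625  0.069]
1 out [ 0.465 -0.029  0.2  ] [ 0.288  0.141 -0.414  0.    -1.016 -0.078]
1 pre [0.64  0.067 0.231] [ 0.49   0.422 -0.097  0.34  -1.17  -0.443]
1 fin [0.629 0.123 0.212] [ 0.576  0.445 -0.106  0.33  -1.164 -0.531]
-1 pin [ 0.49  -0.146  0.072] [ 0.027  0.375 -0.473  0.    -0.722 -2.959]
-1 pinup [ 0.49  -0.146  0.17 ] [ 0.027  0.249 -0.357  0.    -0.964 -2.959]
-1 notch [ 0.554 -0.133  0.072] [ 0.049  0.455 -0.331  0.    -0.785 -2.981]
-1 notchup [ 0.554 -0.133  0.2  ] [ 0.049  0.315 -0.179  0.    -1.077 -2.981]
-1 cleat [ 0.479 -0.094  0.043] [ 0.14   0.389 -0.557  0.    -0.625 -3.073]
-1 out [ 0.465 -0.029  0.2  ] [ 0.288  0.141 -0.414  0.    -1.016  3.064]
-1 pre [0.64  0.067 0.231] [ 0.49   0.422 -0.097  0.34  -1.17   2.698]
-1 fin [0.629 0.123 0.212] [ 0.576  0.445 -0.106  0.33  -1.164  2.611]
```

```bash
python3 - <<'E'
from plan import *
from cell import manip
np.set_printoptions(precision=4,suppress=True)
def st(t):
    o=manip.observe(); print(t,round(o['clock'],2),o['tcp_pos'],'F',o['contact_force'],'w',round(o['gripper_width'],4),'g',round(o['grip_force'],1))
q=quat(tool(XF,Z,1))
manip.reach(O+Z*.17,q); st('above')
manip.line_to(O+Z*.115,v=.1); st('mid'); 
manip.line_to(O+Z*.0725,v=.06); st('down')
manip.grip(.006,35); st('grip')
manip.line_to(O+Z*.09,v=.05); st('lift a bit')
manip.line_to(O+Z*.142,v=.08); st('lift')
snap('top','top1'); c=snap('side','side1')
f=c['frame'][170:270,220:330,::-1]; a=cv2.resize(f,(440,400),interpolation=cv2.INTER_CUBIC)
d=pickle.load(open('top1.pkl','rb'))['frame'][150:240,240:320,::-1]; b=cv2.resize(d,(355,400),interpolation=cv2.INTER_CUBIC)
cv2.imwrite('pics/lift.png',np.hstack([a,b]))
E
```

```text
above 4.99 [ 0.49   -0.1471  0.1701] F [-0.8176  0.1962 -0.5371] w 0.0856 g 0.0
mid 5.69 [ 0.4904 -0.1467  0.1153] F [-1.1625  0.3854  0.0995] w 0.0856 g 0.0
down 6.55 [ 0.4903 -0.1465  0.0726] F [0.076  0.0156 0.6054] w 0.0855 g 0.0
grip 7.22 [ 0.4903 -0.1465  0.0727] F [0.229  0.5531 0.2445] w 0.0106 g 34.1
lift a bit 7.72 [ 0.4899 -0.1465  0.0903] F [ 0.3133 -0.1191 -1.0439] w 0.0108 g 34.1
lift 8.52 [ 0.4895 -0.1464  0.1415] F [ 0.2777  0.6219 -1.0518] w 0.0105 g 34.1
```

View pics/lift.png

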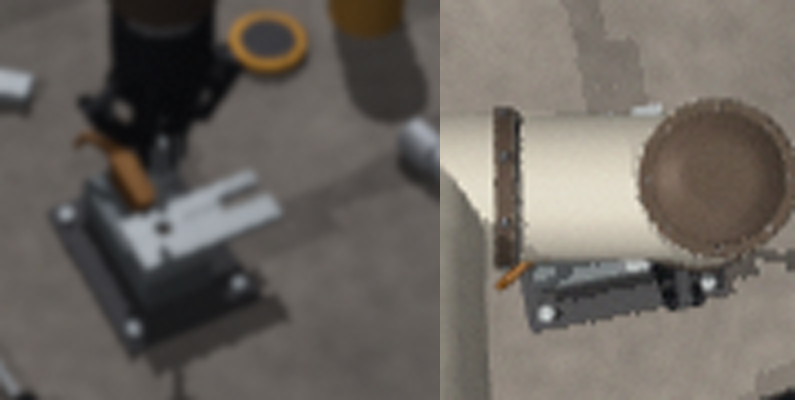

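The side crop (left) shows the bore empty at (162,228) and the pin in the gripper at about (165,155). The notch gap is clear at (240,190).

```bash
python3 - <<'E'
from plan import *
from cell import manip
np.set_printoptions(precision=4,suppress=True)
def st(t):
    o=manip.observe(); print(t,round(o['clock'],2),o['tcp_pos'],'F',o['contact_force'],'w',round(o['gripper_width'],4)); return o['contact_force']
P=O-.065*YF
manip.line_to(P+Z*.142,v=.1); F0=st('over')
for z in(.122,.11,.098,.088,.082,.078,.0755,.074,.073,.0722):
    manip.line_to(P+Z*z,v=.05); F=st(z)
    if np.linalg.norm(F-F0)>6: print('contact'); break
c=snap('side','side2')
a=cv2.resize(c['frame'][170:270,220:330,::-1],(660,600),interpolation=cv2.INTER_CUBIC); cv2.imwrite('pics/notch.png',a)
E
```

```text
over 9.42 [ 0.553  -0.133   0.1417] F [ 0.2727  0.3222 -1.3872] w 0.0105
0.122 9.97 [ 0.5535 -0.133   0.1217] F [ 0.5996  0.1884 -1.1256] w 0.0108
0.11 10.36 [ 0.5533 -0.133   0.1095] F [-0.172   0.6466 -1.0324] w 0.0107
0.098 10.75 [ 0.5533 -0.133   0.0975] F [ 0.764   0.2233 -1.0621] w 0.0106
0.088 11.1 [ 0.5533 -0.133   0.0875] F [-0.5372 -0.567  -1.6445] w 0.0109
0.082 11.37 [ 0.5533 -0.133   0.0816] F [-0.1495 -0.6341 -0.6536] w 0.0107
0.078 11.62 [ 0.5534 -0.133   0.0777] F [ 0.3597  0.5753 -1.3875] w 0.0107
0.0755 11.87 [ 0.5535 -0.133   0.0754] F [ 0.0562 -0.1425 -1.1871] w 0.0106
0.074 12.12 [ 0.5535 -0.133   0.0739] F [-0.5235 -0.7932 -0.5732] w 0.0107
0.073 12.37 [ 0.5536 -0.133   0.073 ] F [-0.2753 -0.3181  0.3652] w 0.0107
0.0722 12.62 [ 0.5538 -0.133   0.0726] F [-0.934   0.8886  2.5232] w 0.0107
```

View pics/notch.png

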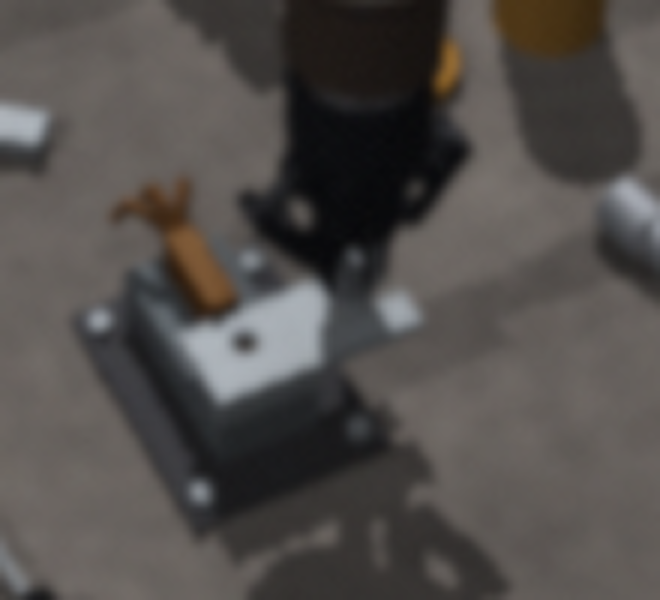

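The pin is down in the notch, with contact felt at the expected height (collar near (350,285)). I'll release it, back off and check.

```bash
python3 - <<'E'
from plan import *
from cell import manip
np.set_printoptions(precision=4,suppress=True)
P=O-.065*YF
manip.grip(.06,35)
manip.line_to(P+Z*.16,v=.12)
manip.line_to(O+.11*XF+Z*.16,v=.2)
c=snap('side','side3'); t=snap('top','top3')
a=cv2.resize(c['frame'][170:270,220:330,::-1],(440,400),interpolation=cv2.INTER_CUBIC)
b=cv2.resize(t['frame'][150:240,240:320,::-1],(355,400),interpolation=cv2.INTER_CUBIC)
cv2.imwrite('pics/hung.png',np.hstack([a,b])); print(manip.observe()['clock'])
E
```

```text
14.9667
```

View pics/hung.png

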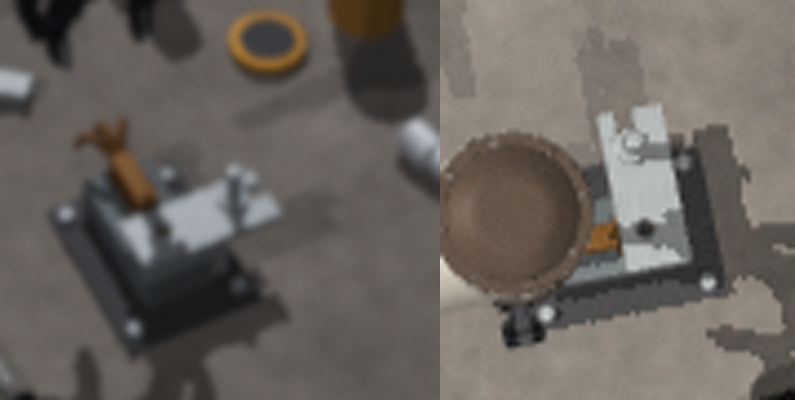

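The pin now hangs upright in the notch (side crop (237,190), top crop (632,147)) and the bore is empty. Next is the cleat.

```bash
python3 - <<'E'
from plan import *
from cell import manip
np.set_printoptions(precision=4,suppress=True)
def st(t):
    o=manip.observe(); print(t,round(o['clock'],2),o['tcp_pos'],'F',o['contact_force'],'w',round(o['gripper_width'],4),'g',round(o['grip_force'],1))
P=O+.054*XF
manip.line_to(P+Z*.13,v=.15)
manip.line_to(P+Z*.06,v=.1); st('near')
manip.line_to(P+Z*.0438,v=.05); st('down')
manip.grip(.012,80); st('grip')
P=P+Z*.0453
manip.line_to(P,v=.03); st('up1.5')
manip.line_to(P+.02*XF,v=.05); st('20')
manip.line_to(P+.062*XF,v=.08); st('62')
manip.line_to(P+.07*XF+Z*.12,v=.12); st('lift')
s=fin(.08)
manip.reach(s[0],quat(s[1])); st('pre')
manip.sleep(.3)
c=snap('side','side4'); t=snap('top','top4')
a=cv2.resize(c['frame'][80:220,220:330,::-1],(400,509),interpolation=cv2.INTER_CUBIC)
b=cv2.resize(t['frame'][120:220,130:220,::-1],(400,444),interpolation=cv2.INTER_CUBIC)
im=np.zeros((509,800,3),np.uint8); im[:,:400]=a; im[:444,400:]=b
cv2.imwrite('pics/pre.png',im)
E
```

```text
near 16.39 [ 0.4793 -0.0935  0.0606] F [ 0.6374  0.3318 -0.0343] w 0.0599 g 0.0
down 16.87 [ 0.4786 -0.0938  0.0435] F [-0.4967 -0.3392  0.0086] w 0.0601 g 0.0
grip 17.32 [ 0.4793 -0.0936  0.0443] F [-0.3683  1.7878  2.9656] w 0.0184 g 78.8
up1.5 17.57 [ 0.478  -0.0937  0.0448] F [-0.2209  0.1527 -2.6664] w 0.0185 g 78.2
20 18.12 [ 0.4747 -0.0738  0.0454] F [ 0.8874 -0.2799 -2.9822] w 0.0185 g 78.2
62 18.79 [ 0.466  -0.0329  0.0454] F [ 0.1343  0.2855 -2.7244] w 0.0188 g 78.2
lift 19.94 [ 0.4636 -0.0254  0.1645] F [ 0.5947  0.3824 -2.7697] w 0.0188 g 78.2
pre 20.78 [0.6434 0.0484 0.2359] F [-0.0495 -0.8601 -3.0255] w 0.0187 g 78.2
```

View pics/pre.png

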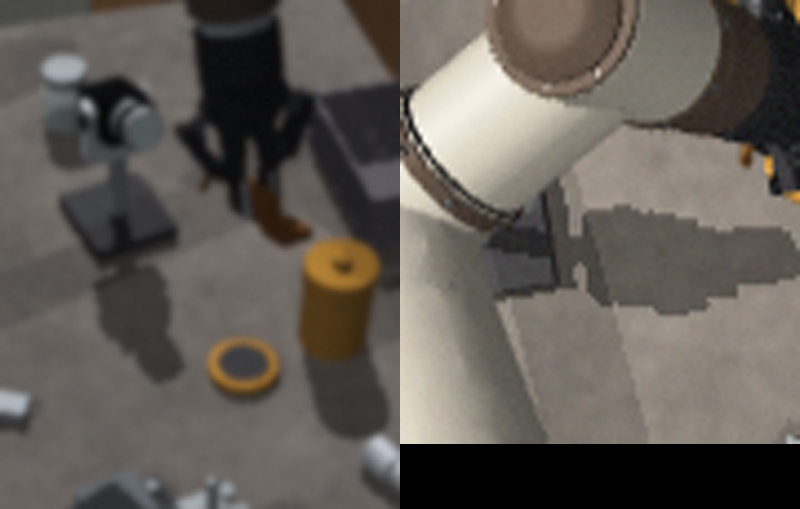

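In the side crop the cleat is held nose-down toward the lens: talon at (205,183), rib (260,200), tail (300,235). Now I'll express the bronze depth points in the expected cleat frame to check the grasp, and cross-check the bore position from both cameras.

```bash
python3 - <<'E'
from plan import *
from cell import manip
np.set_printoptions(precision=4,suppress=True)
for n,off in(('top3',.002),('side3',-.001)):
    c=pickle.load(open(n+'.pkl','rb')); I=c['frame'].mean(2); 
    # predicted pixel of bore
    p=rot(c['orientation']).inv().apply(O+Z*.062-c['eye']); u,v=p[0]/p[2]*c['fx']+c['cx'],p[1]/p[2]*c['fy']+c['cy']
    ui,vi=int(round(u)),int(round(v)); k=4; w=I[vi-k:vi+k+1,ui-k:ui+k+1]; bg=np.percentile(w,60); w=np.clip(bg-15-w,0,None)
    V,U=np.mgrid[vi-k:vi+k+1,ui-k:ui+k+1]; r=np.hypot(U-u,V-v)<3.2; w=w*r
    cu,cv=(w*U).sum()/w.sum(),(w*V).sum()/w.sum(); print(n,u,v,cu,cv,'bore',plane(c,cu,cv,.062+off))
cs=[manip.capture('side') for _ in range(8)]; c=cs[0]
D=np.stack([k['depth'] for k in cs]); c['depth']=D.mean(0); W=cloud(c); W[...,2]+=.001; f=np.mean([k['frame'] for k in cs],0)
o=manip.observe(); Rt=rot(o['tool_rot']).as_matrix(); tp=o['tcp_pos']
print('tool err',tp-fin(.08)[0],(rot(o['tool_rot'])*fin()[1].inv()).as_rotvec(degrees=True))
b=(f[...,0]-f[...,2]>25)&(np.abs(W-(tp)).max(-1)<.13)&(W[...,2]>.15)
C=(W[b]-tp)@Rt   # tool frame; cleat x = ? s=1: y=cy,z=-cz -> x=cross(y,z)=-cx
L=np.column_stack([-C[:,0]*1000+GX,C[:,1]*1000,-C[:,2]*1000+4.3])
L=L[np.argsort(L[:,0])]; print(len(L)); print(L[::3].round(0).tolist())
t=L[(L[:,0]<-32)]; print('tail z',np.median(t[:,2]),'x min',L[:,0].min(),'y range',np.percentile(t[:,1],[2,50,98]))
print('slope z/x,z/y',np.linalg.lstsq(np.column_stack([t[:,0],t[:,1],np.ones(len(t))]),t[:,2],rcond=None)[0])
E
```

```text
top3 285.6053546476292 200.9108997228325 285.81896551724145 201.37392241379314 bore [ 0.4883 -0.1471  0.064 ]
side3 259.92610631494915 226.3106276746637 259.52769556025373 226.86384778012686 bore [ 0.4884 -0.1476  0.061 ]
tool err [-0.      0.0001 -0.    ] [0.0018 0.0036 0.0045]
126
[[-109.0, -43.0, -35.0], [-97.0, -15.0, -55.0], [-95.0, -10.0, -47.0], [-85.0, -59.0, -29.0], [-78.0, -4.0, -63.0], [-74.0, 47.0, -112.0], [-70.0, 2.0, 10.0], [-69.0, 5.0, 7.0], [-69.0, -6.0, 10.0], [-65.0, -4.0, 10.0], [-63.0, -13.0, 10.0], [-62.0, 1.0, 10.0], [-58.0, -8.0, 10.0], [-56.0, -6.0, 10.0], [-51.0, -9.0, 10.0], [-50.0, -6.0, 7.0], [-47.0, -4.0, 10.0], [-45.0, -2.0, 10.0], [-44.0, 2.0, 8.0], [-43.0, -2.0, 6.0], [-40.0, -8.0, 10.0], [-38.0, 5.0, 10.0], [-34.0, -4.0, 10.0], [-33.0, 10.0, 10.0], [-30.0, -3.0, 12.0], [-30.0, 7.0, 22.0], [-30.0, 7.0, 18.0], [-29.0, 3.0, 17.0], [-29.0, 4.0, 14.0], [-29.0, 11.0, 16.0], [-28.0, 2.0, 27.0], [-28.0, -1.0, 19.0], [-26.0, 0.0, 29.0], [-25.0, 11.0, 28.0], [-23.0, 10.0, 21.0], [-22.0, 11.0, 10.0], [-19.0, 12.0, 23.0], [-18.0, 11.0, 30.0], [-15.0, 5.0, 30.0], [-7.0, 1.0, 30.0], [1.0, -0.0, 30.0], [12.0, -2.0, 30.0]]
tail z 9.414145174097516 x min -108.96958581729538 y range [-39.6594  -1.7722  44.5345]
slope z/x,z/y [ 1.2298 -0.8528 64.2756]
```

The grasp checks out: tail top reads z=10 mm and rib top z=30 mm with no tilt, and the cleat sits about 1 mm rearward in x. I'll use TCP x = 5 mm and z = 4.3 mm in the cleat frame and make the final approach.

```bash
sed -i 's/^GX=.*/GX=5; TZ=.0043/' plan.py; python3 - <<'E'
from plan import *
from cell import manip
np.set_printoptions(precision=4,suppress=True)
p,r=fin(); manip.line_to(p,rot=quat(r),v=.06); manip.sleep(.8)
o=manip.observe(); print(o['clock'],o['tcp_pos']-p,(rot(o['tool_rot'])*r.inv()).as_rotvec(degrees=True),o['contact_force'],o['gripper_width'],'tip',TIP)
cs=[manip.capture('side') for _ in range(8)]; c=cs[0]; D=np.stack([k['depth'] for k in cs]); c['depth']=np.median(D,0)
W=cloud(c); W[...,2]+=.001; f=np.mean([k['frame'] for k in cs],0)
b=(f[...,0]-f[...,2]>20)&(abs(W-o['tcp_pos']).max(-1)<.12)&(W[...,2]>.16)
# along lens axis: distance from glass and offsets
d=W[b]-LENS; L=np.column_stack([d@N,d@-CY,d@CZ])*1000; L=L[np.argsort(L[:,0])]; print(L[:14].round(1))
t=cv2.resize(c['frame'][85:165,225:325,::-1],(750,600),interpolation=cv2.INTER_CUBIC); cv2.imwrite('pics/fin.png',t)
E
```

```text
23.8833 [-0.  0. -0.] [0.0007 0.0008 0.0009] [-0.0675  0.2085 -3.1394] 0.018615684891690968 tip [0.615  0.1932 0.1996]
[[ 99.9 -21.2  12.1]
 [135.5   4.1  15.1]
 [135.7   7.7  14.1]
 [141.    9.   15.3]
 [143.9  -0.2  15.2]
 [146.4   6.1  14.1]
 [146.8   2.2  15.4]
 [150.4  -3.6  14.6]
 [152.4  -0.9  14.4]
 [155.9   1.2  14.8]
 [158.2   3.8  14.7]
 [162.6  -6.   15.4]
 [164.    0.7  13.8]
 [164.7  -3.3  15.2]]
```

View pics/fin.png

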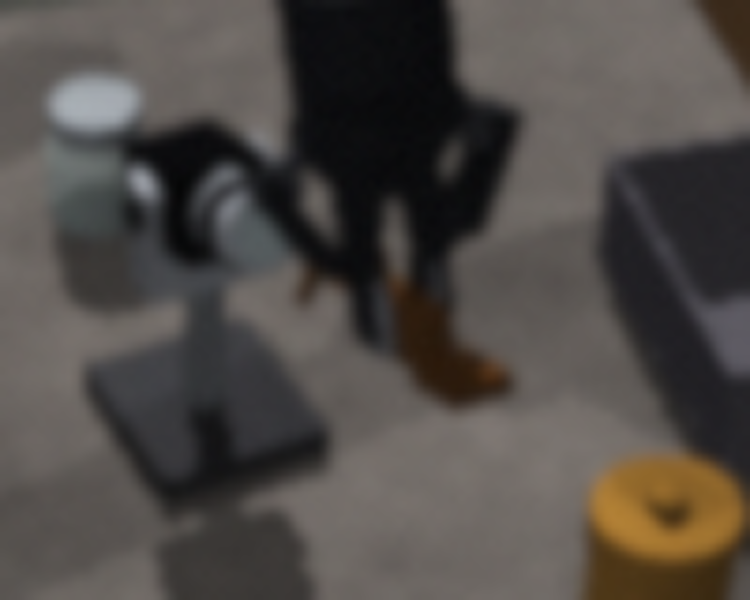

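The final view shows the cleat in front of the lens (glass at (250,235), side talon at (310,285)). The rib top reads 15 mm above the lens axis, as it should, and the cleat is centred sideways.

```bash
python3 -c "
from cell import manip
print(manip.close_job())"
```

```text
the job is handed in; nothing more can be done
None
```

I handed the job in at about 24 s of the 54 s allowed: the pin hangs by its collar in the notch, and the arm is holding the cleat claw first on the lens line, its tip 80 mm from the glass (estimated to within a few mm); no verdict came back.

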